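Trace the contaminated plate for the bench camera

ROBOT

A 6-joint arm with a two-finger parallel gripper is mounted at the origin on the work surface. World frame = base frame: x ahead of the robot, y to its left, z up, the work surface at z = 0. Lengths are in m, angles in rad, forces in N, time in s.
With the tool pointing down it reaches from about 0.35 to 0.95 m from the base axis. Payload 17.4 kg.
Tool frame: the origin (TCP) lies between the finger pads, 19 mm behind the fingertips; this is the grasp point; z points along the fingers, y is the line along which they close (so a half turn about z gives the same grasp; the last joint's range is limited). The gripper opens to 93 mm and grips with 3 to 60 N. Pads are 15 mm wide; open, the fingers measure 128 mm over their backs; the gripper's body (75 mm by 188 mm) begins 65 mm behind the grasp point.
Start: joints at [1.094, 0.116, 1.442, -0, 1.584, -0.038], TCP at [0.287, 0.611, 0.237] pointing down, gripper open.
Joint ranges: [-2.83, 2.83], [-0.83, 2.19], [0.07, 2.5], [-1.14, 4.28], [0.01, 3], [-2.97, 2.97]. Speed limits (rad/s): [1.89, 1.89, 2.22, 3.14, 3.14, 3.14].

INTERFACE

Orientations are given as a 3x3 rotation matrix whose columns are the frame's x, y, z axes.
In Python, from cell import robot, imaging gives the robot as it stands.
- The arm moves only by the tool apply_moves, never from a script. Its argument "targets" is a list of rows, each a list of 3 entries, a list of its own where there are three numbers: the shift along the tool's x, y, z scaled (see below), then the turn, a rotation vector about the tool's x, y, z scaled (see below), then the closure, from 0 (fully open) to 1 (shut). In form: [[[x, y, z], [ax, ay, az], hand], ...]. A call has 1 to 10 rows; each row shifts and turns the commanded pose from where the row before left it, along the tool's axes as they then stand; what a row does not reach is not made up. The controller multiplies each number of a shift by 0.15 m and each number of a turn by 90 degrees. A row lasts 1/12 s, in which the tool goes at most 41.7 mm and 7.16 degrees, less where a joint would pass 70% of its speed; a pose out of reach is approached as far as the arm can. A call with a number of a shift or a turn outside -1 to 1 is refused whole. A call with a gripper value outside its range is refused whole. The fingers move at their own pace and stop on an object; "grip_force" is the grip in N (left out, the last holds). Time passes only in rows, so rows that do not move let the fingers close. It gives the time, the measured TCP pose, the force, the opening and the grip force at its end, in the units of the state.
- robot.observe(): the state, without advancing time (a new reading comes with each control period).
- imaging.snapshot(name): name is "scene" or "top" or "wrist"; returns a dict with "image" (420x560x3 uint8, blue, green, red), "fx", "fy", "cx", "cy" (pixels), "xyz" and "rotation" of the camera in the world; the wrist camera has in their place "tool_from_camera" (4x4, takes a point from camera to tool coordinates, whose origin is the TCP and whose axes are the flange's). Camera axes: x right, y down, z forward; pixel columns grow to the right and rows downward; lengths in m; the calibration is good to about 2 mm. A picture is of the moment at which its call begins: read the wrist's pose just before it. There is no depth.
- robot.hand_in(): hands the job in; it is judged then, once.
The state is a dict: "t": time; "joint_pos": joint angles; "qd": joint speeds; "effort": joint torques, N m; "position": TCP position; "tool_rot": TCP orientation; "contact_force": force on the tool from outside, world axes, zero at the start; "ft_torque": the same for the moment, N m; "gripper_width": opening from 0.0 (shut) to 1.0 (fully open); "grip_force": force on a finger pad.
Only numpy, scipy, OpenCV 4.12 (cv2) and the standard library are available. Lean on these libraries where they do the work, as an engineer would, in place of code of your own. Each camera call takes 0.05 s, during which the arm holds its last target. There are 200 camera calls.

TASK

Show the bench camera where the contamination is: point straight down at the large mould colony in the petri dish that has one, fingertips about two centimetres above it, and stay there for two seconds; then point in the same way down at the mouth of the bottle that was left without its cap, again for two seconds. Then save the record by pressing the big key on the grey key box fully down and letting it go. Touch none of the dishes and bottles, do not point at any other dish or bottle, leave the small keys alone, and leave everything standing where it is.

Things in the scene. Friction and masses are not known exactly. Their poses are not given: they have to be found in the camera images.
- dish_mould: the contaminated petri dish, open (no lid): clear round dish 90 mm across and 15 mm high with brick-coloured agar whose surface lies 7 mm above the bench, carrying one large pale mould colony and two pinhead ones (4 to 5 mm); loose, stands on the bench; origin at the centre of its underside, z up, its x axis points from the centre to the large colony
- mould (a point): top of the large mould colony in that dish: a pale domed disc 22 mm across and 5 mm thick, centred 18 mm from the dish's centre; this point is 12 mm above the bench, 3 mm below the dish's rim
- bottle_open: the bottle without a cap: amber glass lab bottle 56 mm across, shoulder from 65 to 78 mm, neck 38 mm across and open (bore 32 mm), 98 mm high; loose, upright; origin at the centre of its underside, z up
- mouth (a point): centre of the open mouth of that bottle, at rim height, 98 mm above the bench
- dish_dots: another open petri dish of the same size, with pinhead colonies (4 to 5 mm) only; loose; origin at the centre of its underside; not to be pointed at
- dish_lidded: another petri dish, with its clear lid on, 95 mm across, 18 mm high; loose; origin at the centre of its underside; not to be pointed at
- bottle_a: an amber bottle of the same form closed with a ribbed grey screw cap 45 mm across, 105 mm high overall; loose; origin at the centre of its underside; not to be pointed at
- bottle_b: a second closed bottle, like bottle_a
- keybox: grey key box of the bench camera, 90 mm (its x) by 140 mm (its y), 30 mm high, fixed to the bench; origin at the centre of its underside; three round keys in a row along its y: the big one at y = -40 mm, two small ones at y = +18 and +48 mm
- save_key_top (a point): centre of the upper face of the big key (grey, 32 mm across) at rest, 52 mm above the bench, 10 mm proud of its black collar (48 mm across); it moves with the key
- save_key (a joint): travel of the big key: 0 at rest, 0.006 m fully down, straight down; it starts to give at about 1.2 N, takes about 4 N to the bottom, and it springs back
- zoom_in (a joint): travel of the small key (14 mm across) 58 mm from the big key's centre: 0 at rest, 0.004 m down; leave alone
- zoom_out (a joint): travel of the outer small key (14 mm across), 88 mm from the big key's centre: 0 at rest, 0.004 m down; leave alone
- loose_cap: the grey screw cap of the open bottle, 45 mm across and 25 mm high, lying mouth up near the bottles; loose; origin at the centre of its underside
- pen: marker pen, 110 mm long, 14 mm thick, lying along its x between the dishes; loose; origin under its middle

How it is judged:
By the outcome, as a careful person would: the job done as asked, in the order asked, and still so for the second after the job is handed in, with the robot touching nothing.
It also fails if it takes over 58 s, if anything falls off the work surface, if the arm or the gripper's body presses on something with over 40 N, if the wrist force passes 120 N, or if a joint passes its speed limit or range.

## Working session

There is one attempt and no reset: what is moved stays moved. The work goes in short steps, Python scripts to look and compute and a tool call to move; the robot and the scene stay as the last step left them, time stands still between calls to the robot, and variables do not carry over. Pictures are saved under pics/ and viewed, at most 10 in all, crops included, and the job is handed in when it is done.

Besides the shell and the picture viewer there is one more tool, called after ">>>" in YAML: its name, and indented under it one key for each argument. apply_moves: Moves the arm, as the interface text tells. Shifts and turns lie within -1 to 1; 1 stands for 0.15 m of shift or 90 degrees of turn. Its arguments: {"type":"object","properties":{"targets":{"type":"array"},"grip_force":{"type":"number"}},"required":["targets"]}

```bash
mkdir -p pics; python3 - <<'E'
from cell import robot, imaging
import cv2,pickle
print(robot.observe())
for n in("scene","top"):
    s=imaging.snapshot(n); cv2.imwrite(f"pics/{n}1.png",s["image"]); pickle.dump(s,open(f"{n}.pkl","wb"))
    print({k:v for k,v in s.items() if k!="image"})
E
```

```text
{'t': 0.0, 'joint_pos': array([ 1.09422092e+00,  1.16466137e-01,  1.44224119e+00,  1.30029358e-05,
        1.58398677e+00, -3.77982957e-02]), 'qd': array([-0.00012312, -0.00091414,  0.00052659,  0.00058807,  0.00054978,
        0.00040857]), 'effort': array([ 5.10230588e-03, -7.21278763e+01, -6.22591424e+01,  7.81993009e-02,
        2.37551954e-02, -9.99041276e-05]), 'position': array([0.28668638, 0.61090294, 0.2367335 ]), 'tool_rot': array([[-9.05271920e-01,  4.24832302e-01, -5.16828066e-04],
       [ 4.24832613e-01,  9.05271399e-01, -9.72746622e-04],
       [ 5.46154800e-05, -1.10016562e-03, -9.99999393e-01]]), 'contact_force': array([-0.66905433,  0.82297745,  0.19619086]), 'ft_torque': array([-0.08679024,  0.03216861, -0.03439763]), 'grip_force': 0.0, 'gripper_width': 1.0003927730020583}
{'fx': 414.79856562535406, 'fy': 414.79856562535406, 'cx': 277.359061565142, 'cy': 211.78764284978757, 'xyz': array([ 1.16025715, -0.18133236,  0.66459833]), 'rotation': array([[ 0.30895626,  0.6315035 , -0.71116057],
       [ 0.95102705, -0.21273814,  0.22425439],
       [-0.00967354, -0.74561774, -0.66630369]])}
{'fx': 419.2756369577582, 'fy': 419.2756369577582, 'cx': 278.5737634026372, 'cy': 212.5752763076876, 'xyz': array([0.40828664, 0.04584301, 1.20462858]), 'rotation': array([[ 0.02365428, -0.99335988,  0.11259055],
       [-0.99953281, -0.02567987, -0.01657446],
       [ 0.01935571, -0.11214589, -0.99350322]])}
```

View pics/top1.png

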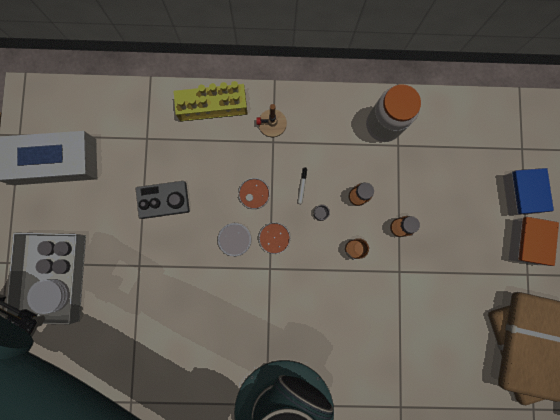

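View pics/scene1.png

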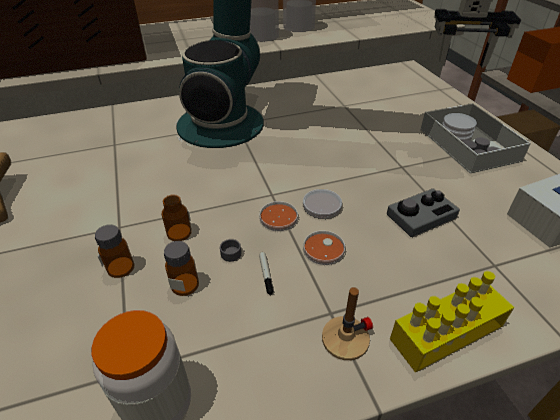

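The top view shows the mould dish near (253,194), with its colony at (249,198). The open bottle is near (357,248) and the key box near (162,199). I'll enlarge all three in both views.

```bash
python3 - <<'E'
import cv2,pickle,numpy as np
t=pickle.load(open("top.pkl","rb"))["image"];s=pickle.load(open("scene.pkl","rb"))["image"]
def c(i,u,v,w=66,h=50):return cv2.resize(i[v:v+h,u:u+w],(396,300),interpolation=cv2.INTER_CUBIC)
print("crops scale 6")
cv2.imwrite("pics/c1.png",np.vstack([np.hstack([c(t,130,172),c(t,230,170)]),np.hstack([c(t,330,225),c(s,385,180,78,59)])]))
E
```

```text
crops scale 6
```

View pics/c1.png

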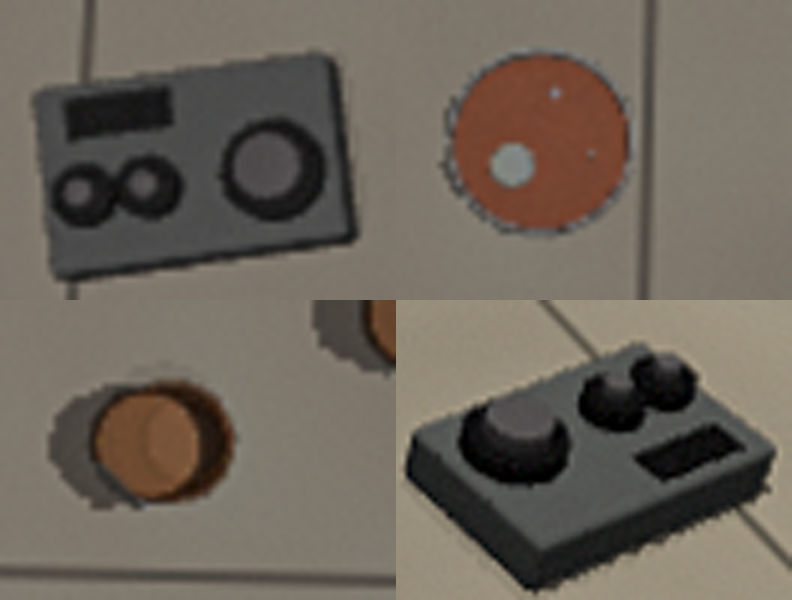

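The crops show the big key at top pixel (174.3,199.7), the colony at (249.3,197.3) and the mouth near (359,248).

```bash
cat > h.py <<'E'
import cv2,pickle,numpy as np
from cell import robot,imaging
def ray(s,u,v,z):
    d=s["rotation"]@np.array([(u-s["cx"])/s["fx"],(v-s["cy"])/s["fy"],1]); return s["xyz"]+d*(z-s["xyz"][2])/d[2]
def wrist():
    o=robot.observe(); s=imaging.snapshot("wrist"); T=np.array(s["tool_from_camera"])
    s["rotation"]=o["tool_rot"]@T[:3,:3]; s["xyz"]=o["position"]+o["tool_rot"]@T[:3,3]; return s
def proj(s,p):
    c=s["rotation"].T@(np.asarray(p)-s["xyz"]); return np.array([c[0]/c[2]*s["fx"]+s["cx"],c[1]/c[2]*s["fy"]+s["cy"]])
def go(p):
    o=robot.observe(); print("tool shift mm",np.round(1000*o["tool_rot"].T@(np.asarray(p)-o["position"]),1),"units",np.round(o["tool_rot"].T@(np.asarray(p)-o["position"])/.15,3))
E
python3 - <<'E'
from h import *
t=pickle.load(open("top.pkl","rb"));s=pickle.load(open("scene.pkl","rb"))
for n,u,v,z,u2,v2 in[("key",174.3,199.7,.052,385+(524-396)/396*78,180+(418-300)/300*59),("mould",249.3,197.3,.012,327,241.5),("mouth",359.5,248,.098,173,200)]:
    print(n,ray(t,u,v,z).round(4),ray(s,u2,v2,z).round(4))
p=ray(t,249.3,197.3,.012);p[2]=.25;go(p)
T=np.array(imaging.snapshot("wrist")["tool_from_camera"]);print(T.round(3))
E
```

```text
key [0.5673 0.3156 0.052 ] [0.5745 0.3182 0.052 ]
mould [0.5854 0.111  0.012 ] [0.5909 0.1109 0.012 ]
mouth [ 0.4451 -0.1886  0.098 ] [ 0.4489 -0.1892  0.098 ]
tool shift mm [-482.8 -325.7  -12.9] units [-3.218 -2.171 -0.086]
[[-0.    -0.971 -0.24   0.068]
 [ 1.    -0.    -0.    -0.   ]
 [ 0.    -0.24   0.971 -0.147]
 [ 0.     0.     0.     1.   ]]
```

>>> apply_moves:
  targets:
    - [[-0.09,-0.06,0],[0,0,0],1]
    - [[-0.18,-0.12,0],[0,0,0],1]
    - [[-0.18,-0.12,0],[0,0,0],1]
    - [[-0.18,-0.12,0],[0,0,0],1]
    - [[-0.18,-0.12,0],[0,0,0],1]
    - [[-0.18,-0.12,0],[0,0,0],1]
    - [[-0.18,-0.12,0],[0,0,0],1]
    - [[-0.18,-0.12,0],[0,0,0],1]
    - [[-0.18,-0.12,0],[0,0,0],1]
    - [[-0.18,-0.12,0],[0,0,0],1]
  grip_force: 10

```text
t: 0.98
position: [0.4469, 0.3451, 0.2374]
tool_rot: [[-0.905, 0.425, 0.0], [0.425, 0.905, -0.0], [-0.0, 0.0, -1.0]]
contact_force: [-0.0, 0.1, -1.2]
gripper_width: 0.333
grip_force: 0.0
```

>>> apply_moves:
  targets:
    - [[-0.18,-0.12,0],[0,0,0],1]
    - [[-0.18,-0.12,0],[0,0,0],1]
    - [[-0.18,-0.12,0],[0,0,0],1]
    - [[-0.18,-0.12,0],[0,0,0],1]
    - [[-0.18,-0.12,0],[0,0,0],1]
    - [[-0.18,-0.12,0],[0,0,0],1]
    - [[-0.18,-0.12,0],[0,0,0],1]
    - [[-0.15,-0.12,0],[0,0,0],1]
    - [[-0.09,-0.06,0],[0,0,0],1]
    - [[0,0,0],[0,0,0],1]

```text
t: 1.82
position: [0.5858, 0.11, 0.237]
tool_rot: [[-0.904, 0.428, -0.0], [0.428, 0.904, -0.001], [0.0, -0.001, -1.0]]
contact_force: [-0.0, 0.2, -0.4]
gripper_width: 0.006
grip_force: 0.0
```

```bash
python3 - <<'E'
from h import *
o=robot.observe();print(o["t"],o["position"],o["tool_rot"][2],o["contact_force"],o["gripper_width"])
w=wrist();pickle.dump(w,open("w1.pkl","wb"));cv2.imwrite("pics/w1.png",w["image"])
for p in([.5854,.111,.012],[.5909,.1109,.012]):print(proj(w,p))
E
```

```text
1.8167 [0.58583002 0.10996184 0.23700516] [ 8.72109708e-05 -8.68046650e-04 -9.99999619e-01] [-0.01649088  0.20382263 -0.38418822] 0.005537225127436583
[282.75790837 194.62289357]
[284.67629076 198.82238072]
```

View pics/w1.png

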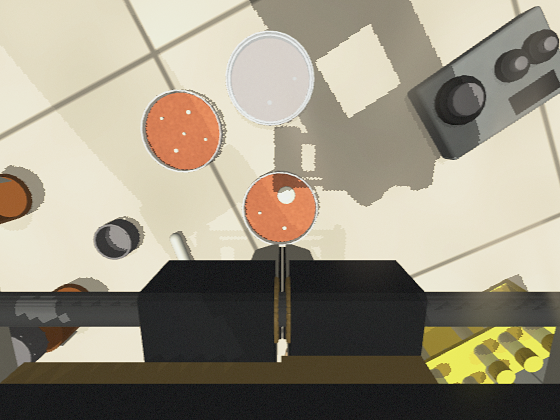

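In the wrist view the colony is at (286,195), the big key at about (465,97) and the open bottle at the left edge. All three agree with the top view.

```bash
python3 - <<'E'
from h import *
w=pickle.load(open("w1.pkl","rb"));im=w["image"]
g=im[180:212,270:302].astype(int); m=(g[...,0]>110)&(abs(g[...,2]-g[...,0])<60)
n,l,st,c=cv2.connectedComponentsWithStats(m.astype(np.uint8)); k=1+st[1:,4].argmax(); u=c[k]+[270,180];print(u,st[k])
p=ray(w,*u,.012);print(p)
go([.5865,.111,.051])
print(ray(w,465,97,.052))
E
```

```text
[285.77542373 194.84322034] [  7   7  18  17 236]
[0.58715253 0.11409068 0.012     ]
tool shift mm [ -1.5   0.2 186.1] units [-1.000e-02  1.000e-03  1.241e+00]
[0.567627  0.3158483 0.052    ]
```

>>> apply_moves:
  targets:
    - [[0,0.015,0.1],[0,0,0],1]
    - [[0,0,0.16],[0,0,0],1]
    - [[0,0,0.16],[0,0,0],1]
    - [[0,0,0.16],[0,0,0],1]
    - [[0,0,0.16],[0,0,0],1]
    - [[0,0,0.16],[0,0,0],1]
    - [[0,0,0.16],[0,0,0],1]
    - [[0,0,0.12],[0,0,0],1]
    - [[0,0,0.06],[0,0,0],1]
    - [[0,0,0],[0,0,0],1]

```text
t: 2.7
position: [0.5843, 0.1159, 0.0487]
tool_rot: [[-0.906, 0.424, -0.004], [0.424, 0.906, -0.0], [0.003, -0.002, -1.0]]
contact_force: [0.3, -0.5, 0.2]
gripper_width: 0.004
grip_force: 0.0
```

```bash
python3 - <<'E'
from h import *
print(robot.observe()["position"]);go([.587,.112,.051])
ims=[]
for n in("scene","top"):
    s=imaging.snapshot(n);q=proj(s,[.587,.112,.02]).astype(int);ims.append(cv2.resize(s["image"][q[1]-40:q[1]+40,q[0]-40:q[0]+40],(390,390),interpolation=2))
cv2.imwrite("pics/c2.png",np.hstack(ims))
E
```

```text
[0.5842509  0.11588252 0.04868691]
tool shift mm [-4.1 -2.4 -2.3] units [-0.028 -0.016 -0.015]
```

View pics/c2.png

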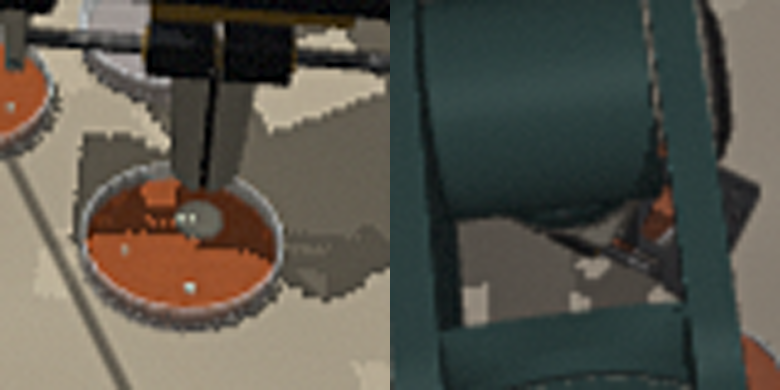

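The scene crop shows the closed fingertips just above the colony. I'll trim out the 4 mm offset and hold.

>>> apply_moves:
  targets:
    - [[-0.028,-0.016,-0.015],[0,0,0],1]
    - [[0,0,0],[0,0,0],1]
    - [[0,0,0],[0,0,0],1]
    - [[0,0,0],[0,0,0],1]

```text
t: 3.13
position: [0.5891, 0.1112, 0.0544]
tool_rot: [[-0.905, 0.425, 0.001], [0.425, 0.905, 0.0], [-0.001, 0.001, -1.0]]
contact_force: [-0.9, -0.5, -0.8]
gripper_width: 0.004
grip_force: 0.0
```

```bash
python3 - <<'E'
from h import *
go([.587,.112,.051])
s=imaging.snapshot("scene");print(proj(s,[.587,.112,.032]),proj(s,[.587,.112,.012]))
E
```

```text
tool shift mm [ 2.2 -0.2  3.4] units [ 0.015 -0.001  0.023]
[327.40357362 233.69164791] [326.75769295 240.1804834 ]
```

>>> apply_moves:
  targets:
    - [[0.012,0,0.02],[0,0,0],1]
    - [[0,0,0],[0,0,0],1]
    - [[0,0,0],[0,0,0],1]
    - [[0,0,0],[0,0,0],1]
    - [[0,0,0],[0,0,0],1]
    - [[0,0,0],[0,0,0],1]
    - [[0,0,0],[0,0,0],1]
    - [[0,0,0],[0,0,0],1]
    - [[0,0,0],[0,0,0],1]
    - [[0,0,0],[0,0,0],1]

```text
t: 4.02
position: [0.5871, 0.112, 0.0507]
tool_rot: [[-0.905, 0.425, 0.0], [0.425, 0.905, -0.0], [-0.0, -0.0, -1.0]]
contact_force: [-0.2, -0.3, 0.5]
gripper_width: 0.002
grip_force: 0.0
```

>>> apply_moves:
  targets:
    - [[0,0,0],[0,0,0],1]
    - [[0,0,0],[0,0,0],1]
    - [[0,0,0],[0,0,0],1]
    - [[0,0,0],[0,0,0],1]
    - [[0,0,0],[0,0,0],1]
    - [[0,0,0],[0,0,0],1]
    - [[0,0,0],[0,0,0],1]
    - [[0,0,0],[0,0,0],1]
    - [[0,0,0],[0,0,0],1]
    - [[0,0,0],[0,0,0],1]

```text
t: 4.85
position: [0.5871, 0.112, 0.0507]
tool_rot: [[-0.905, 0.425, 0.0], [0.425, 0.905, -0.0], [-0.0, 0.0, -1.0]]
contact_force: [-0.4, -1.1, 0.5]
gripper_width: 0.004
grip_force: 0.0
```

>>> apply_moves:
  targets:
    - [[0,0,0],[0,0,0],1]
    - [[0,0,0],[0,0,0],1]
    - [[0,0,0],[0,0,0],1]
    - [[0,0,0],[0,0,0],1]
    - [[0,0,0],[0,0,0],1]
    - [[0,0,0],[0,0,0],1]
    - [[0,0,0],[0,0,0],1]
    - [[0,0,0],[0,0,0],1]
    - [[0,0,0],[0,0,0],1]
    - [[0,0,0],[0,0,0],1]

```text
t: 5.68
position: [0.5871, 0.112, 0.0507]
tool_rot: [[-0.905, 0.425, 0.0], [0.425, 0.905, -0.0], [-0.0, -0.0, -1.0]]
contact_force: [-0.6, 0.2, 0.9]
gripper_width: 0.007
grip_force: 0.0
```

>>> apply_moves:
  targets:
    - [[0,0,-0.1],[0,0,0],1]
    - [[0,0,-0.2],[0,0,0],1]
    - [[0,0,-0.2],[0,0,0],1]
    - [[0,0,-0.2],[0,0,0],1]
    - [[0,0,-0.2],[0,0,0],1]
    - [[0,0,-0.2],[0,0,0],1]
    - [[0,0,-0.2],[0,0,0],1]
    - [[0,0,-0.1],[0,0,0],1]
    - [[0,0,0],[0,0,0],1]

```text
t: 6.43
position: [0.588, 0.1121, 0.2645]
tool_rot: [[-0.905, 0.425, 0.005], [0.425, 0.905, 0.001], [-0.004, 0.003, -1.0]]
contact_force: [0.3, -0.5, 0.5]
gripper_width: 0.006
grip_force: 0.0
```

```bash
python3 - <<'E'
from h import *
go([.446,-.189,.26])
E
```

```text
tool shift mm [   0.6 -332.9    3.5] units [ 0.004 -2.22   0.024]
```

>>> apply_moves:
  targets:
    - [[-0.02,-0.1,0],[0,0,0],1]
    - [[-0.04,-0.2,0],[0,0,0],1]
    - [[-0.04,-0.2,0],[0,0,0],1]
    - [[-0.04,-0.2,0],[0,0,0],1]
    - [[-0.04,-0.2,0],[0,0,0],1]
    - [[-0.04,-0.2,0],[0,0,0],1]
    - [[-0.04,-0.2,0],[0,0,0],1]
    - [[-0.04,-0.2,0],[0,0,0],1]
    - [[-0.04,-0.2,0],[0,0,0],1]
    - [[-0.04,-0.2,0],[0,0,0],1]

```text
t: 7.27
position: [0.5162, -0.172, 0.2585]
tool_rot: [[-0.905, 0.425, -0.002], [0.425, 0.905, 0.001], [0.002, -0.0, -1.0]]
contact_force: [0.7, 0.5, 0.8]
gripper_width: 0.006
grip_force: 0.0
```

>>> apply_moves:
  targets:
    - [[-0.02,-0.2,0],[0,0,0],1]
    - [[-0.02,-0.12,0],[0,0,0],1]
    - [[0,0,0],[0,0,0],1]
    - [[0,0,0],[0,0,0],1]
    - [[0,0,0],[0,0,0],1]

```text
t: 7.68
position: [0.5023, -0.2159, 0.2594]
tool_rot: [[-0.905, 0.425, -0.001], [0.425, 0.905, 0.001], [0.002, 0.0, -1.0]]
contact_force: [-0.2, 0.9, 0.8]
gripper_width: 0.011
grip_force: 0.0
```

```bash
python3 - <<'E'
from h import *
go([.446,-.189,.137])
w=wrist();pickle.dump(w,open("w2.pkl","wb"));cv2.imwrite("pics/w2.png",w["image"]);print(proj(w,[.446,-.189,.098]),proj(w,[.446,-.189,0]))
E
```

```text
tool shift mm [ 62.2   0.4 122.5] units [0.415 0.003 0.817]
[282.37856769 141.99852622] [282.24241047 140.70991819]
```

View pics/w2.png

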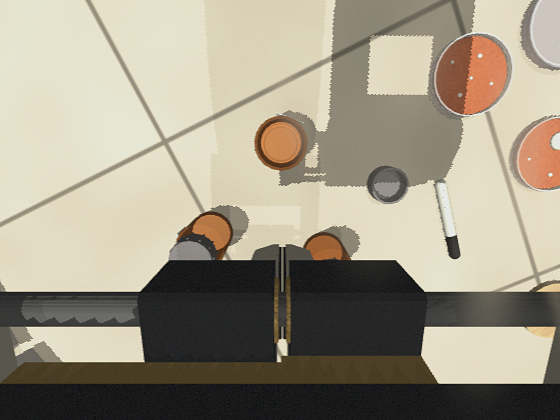

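The wrist view has the open bottle at (281,142), nearly straight below the camera. That matches the predicted (282,142), so I'll move over it and point.

>>> apply_moves:
  targets:
    - [[0.1,0,0],[0,0,0],1]
    - [[0.16,0,0],[0,0,0],1]
    - [[0.1,0,0.05],[0,0,0],1]
    - [[0.055,0.003,0.12],[0,0,0],1]
    - [[0,0,0.16],[0,0,0],1]
    - [[0,0,0.16],[0,0,0],1]
    - [[0,0,0.14],[0,0,0],1]
    - [[0,0,0.1],[0,0,0],1]
    - [[0,0,0.06],[0,0,0],1]
    - [[0,0,0.02],[0,0,0],1]

```text
t: 8.57
position: [0.4462, -0.1884, 0.1376]
tool_rot: [[-0.906, 0.424, -0.002], [0.424, 0.906, 0.001], [0.002, 0.0, -1.0]]
contact_force: [-1.9, -0.2, -0.6]
gripper_width: 0.006
grip_force: 0.0
```

>>> apply_moves:
  targets:
    - [[0,0,0],[0,0,0],1]
    - [[0,0,0],[0,0,0],1]
    - [[0,0,0],[0,0,0],1]
    - [[0,0,0],[0,0,0],1]
    - [[0,0,0],[0,0,0],1]

```text
t: 8.98
position: [0.4468, -0.1894, 0.1399]
tool_rot: [[-0.905, 0.425, 0.001], [0.425, 0.905, -0.0], [-0.001, -0.0, -1.0]]
contact_force: [1.0, 0.2, -0.1]
gripper_width: 0.003
grip_force: 0.0
```

```bash
python3 - <<'E'
from h import *
go([.446,-.189,.137])
s=imaging.snapshot("scene");cv2.imwrite("pics/s3.png",cv2.resize(s["image"][120:270,80:280],(800,600),interpolation=2))
E
```

```text
tool shift mm [0.9 0.1 2.9] units [0.006 0.001 0.019]
```

View pics/s3.png

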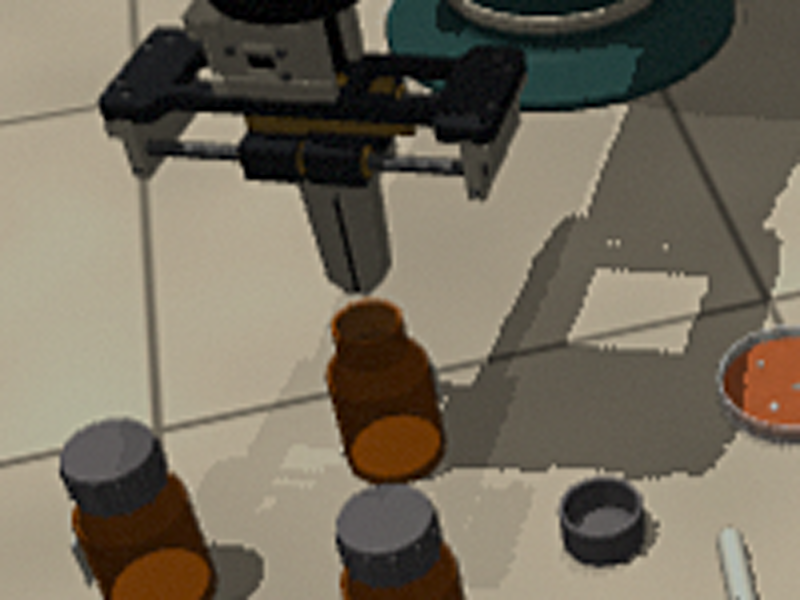

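The closed fingertips are right above the uncapped mouth, which sits at about (368,320) in the crop. I'll hold here.

>>> apply_moves:
  targets:
    - [[0.005,0,0.018],[0,0,0],1]
    - [[0,0,0],[0,0,0],1]
    - [[0,0,0],[0,0,0],1]
    - [[0,0,0],[0,0,0],1]
    - [[0,0,0],[0,0,0],1]
    - [[0,0,0],[0,0,0],1]
    - [[0,0,0],[0,0,0],1]
    - [[0,0,0],[0,0,0],1]
    - [[0,0,0],[0,0,0],1]
    - [[0,0,0],[0,0,0],1]

```text
t: 9.87
position: [0.4459, -0.189, 0.1365]
tool_rot: [[-0.905, 0.425, 0.0], [0.425, 0.905, 0.0], [-0.0, 0.0, -1.0]]
contact_force: [-0.3, 0.3, -0.3]
gripper_width: 0.003
grip_force: 0.0
```

>>> apply_moves:
  targets:
    - [[0,0,0],[0,0,0],1]
    - [[0,0,0],[0,0,0],1]
    - [[0,0,0],[0,0,0],1]
    - [[0,0,0],[0,0,0],1]
    - [[0,0,0],[0,0,0],1]
    - [[0,0,0],[0,0,0],1]
    - [[0,0,0],[0,0,0],1]
    - [[0,0,0],[0,0,0],1]
    - [[0,0,0],[0,0,0],1]
    - [[0,0,0],[0,0,0],1]

```text
t: 10.7
position: [0.4458, -0.189, 0.1365]
tool_rot: [[-0.905, 0.425, 0.0], [0.425, 0.905, 0.0], [-0.0, 0.0, -1.0]]
contact_force: [0.9, 0.6, -0.8]
gripper_width: 0.002
grip_force: 0.0
```

>>> apply_moves:
  targets:
    - [[0,0,0],[0,0,0],1]
    - [[0,0,0],[0,0,0],1]
    - [[0,0,0],[0,0,0],1]
    - [[0,0,0],[0,0,0],1]
    - [[0,0,0],[0,0,0],1]
    - [[0,0,0],[0,0,0],1]
    - [[0,0,0],[0,0,0],1]
    - [[0,0,0],[0,0,0],1]
    - [[0,0,0],[0,0,0],1]
    - [[0,0,0],[0,0,0],1]

```text
t: 11.53
position: [0.4459, -0.189, 0.1365]
tool_rot: [[-0.905, 0.425, -0.0], [0.425, 0.905, 0.0], [0.0, -0.0, -1.0]]
contact_force: [0.8, -0.6, -0.4]
gripper_width: 0.004
grip_force: 0.0
```

>>> apply_moves:
  targets:
    - [[0,0,-0.1],[0,0,0],1]
    - [[0,0,-0.2],[0,0,0],1]
    - [[0,0,-0.2],[0,0,0],1]
    - [[0,0,-0.2],[0,0,0],1]
    - [[0,0,-0.1],[0,0,0],1]
    - [[0,0,0],[0,0,0],1]

```text
t: 12.03
position: [0.4466, -0.1894, 0.26]
tool_rot: [[-0.905, 0.425, 0.004], [0.425, 0.905, -0.002], [-0.005, -0.0, -1.0]]
contact_force: [0.2, -0.4, 0.6]
gripper_width: 0.004
grip_force: 0.0
```

```bash
python3 - <<'E'
from h import *
go([.568,.316,.2])
E
```

```text
tool shift mm [105.1 509.1  59.4] units [0.701 3.394 0.396]
```

>>> apply_moves:
  targets:
    - [[0.035,0.1,0],[0,0,0],1]
    - [[0.035,0.2,0],[0,0,0],1]
    - [[0.035,0.2,0],[0,0,0],1]
    - [[0.035,0.2,0],[0,0,0],1]
    - [[0.035,0.2,0],[0,0,0],1]
    - [[0.035,0.2,0],[0,0,0],1]
    - [[0.035,0.2,0],[0,0,0],1]
    - [[0.035,0.2,0],[0,0,0],1]
    - [[0.035,0.2,0],[0,0,0],1]
    - [[0.035,0.2,0],[0,0,0],1]

```text
t: 12.87
position: [0.5193, 0.0929, 0.2548]
tool_rot: [[-0.905, 0.425, -0.001], [0.425, 0.905, -0.0], [0.001, -0.001, -1.0]]
contact_force: [0.8, 0.2, -0.6]
gripper_width: 0.007
grip_force: 0.0
```

>>> apply_moves:
  targets:
    - [[0.045,0.2,0],[0,0,0],1]
    - [[0.045,0.2,0],[0,0,0],1]
    - [[0.045,0.2,0],[0,0,0],1]
    - [[0.045,0.2,0],[0,0,0],1]
    - [[0.045,0.2,0],[0,0,0],1]
    - [[0.045,0.2,0],[0,0,0],1]
    - [[0.045,0.2,0],[0,0,0],1]
    - [[0.035,0.09,0],[0,0,0],1]
    - [[0,0,0],[0,0,0],1]
    - [[0,0,0],[0,0,0],1]

```text
t: 13.7
position: [0.5665, 0.3159, 0.255]
tool_rot: [[-0.906, 0.424, -0.002], [0.424, 0.906, -0.001], [0.001, -0.002, -1.0]]
contact_force: [-0.1, -0.2, 0.1]
gripper_width: 0.007
grip_force: 0.0
```

```bash
python3 - <<'E'
from h import *
go([.568,.316,.08])
w=wrist();cv2.imwrite("pics/w4.png",w["image"]);print(proj(w,[.568,.316,.052]));pickle.dump(w,open("w4.pkl","wb"))
E
```

```text
tool shift mm [ -1.5   1.  175. ] units [-0.01   0.007  1.167]
[282.91195118 200.24066002]
```

View pics/w4.png

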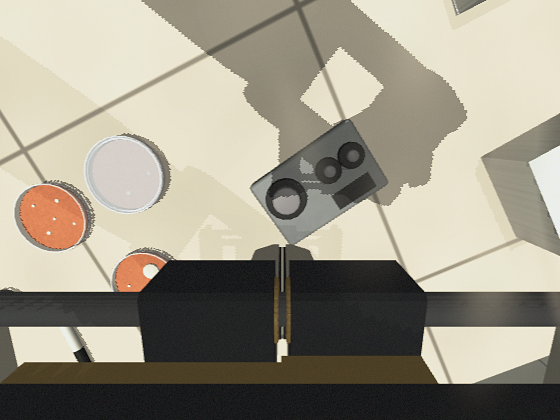

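In the wrist view the key top is at about (286,198), against a predicted (283,200). I'll nudge about 2 mm in y and descend to just above it.

>>> apply_moves:
  targets:
    - [[-0.01,0.02,0.1],[0,0,0],1]
    - [[0,0,0.16],[0,0,0],1]
    - [[0,0,0.16],[0,0,0],1]
    - [[0,0,0.16],[0,0,0],1]
    - [[0,0,0.16],[0,0,0],1]
    - [[0,0,0.15],[0,0,0],1]
    - [[0,0,0.12],[0,0,0],1]
    - [[0,0,0.08],[0,0,0],1]
    - [[0,0,0.04],[0,0,0],1]
    - [[0,0,0],[0,0,0],1]

```text
t: 14.58
position: [0.5691, 0.3172, 0.0856]
tool_rot: [[-0.905, 0.425, -0.001], [0.425, 0.905, -0.001], [0.001, -0.001, -1.0]]
contact_force: [0.9, -0.2, 0.7]
gripper_width: 0.005
grip_force: 0.0
```

>>> apply_moves:
  targets:
    - [[0,0,0],[0,0,0],1]
    - [[0,0,0],[0,0,0],1]
    - [[0,0,0],[0,0,0],1]
    - [[0,0,0],[0,0,0],1]
    - [[0,0,0],[0,0,0],1]

```text
t: 15.0
position: [0.5696, 0.3181, 0.0876]
tool_rot: [[-0.905, 0.425, 0.001], [0.425, 0.905, 0.0], [-0.0, 0.001, -1.0]]
contact_force: [-0.0, -0.3, -0.4]
gripper_width: 0.006
grip_force: 0.0
```

```bash
python3 - <<'E'
from h import *
go([.569,.318,.071])
s=imaging.snapshot("scene");cv2.imwrite("pics/s5.png",cv2.resize(s["image"][150:260,360:500],(700,550),interpolation=2))
E
```

```text
tool shift mm [ 0.5 -0.4 16.6] units [ 0.004 -0.003  0.111]
```

View pics/s5.png

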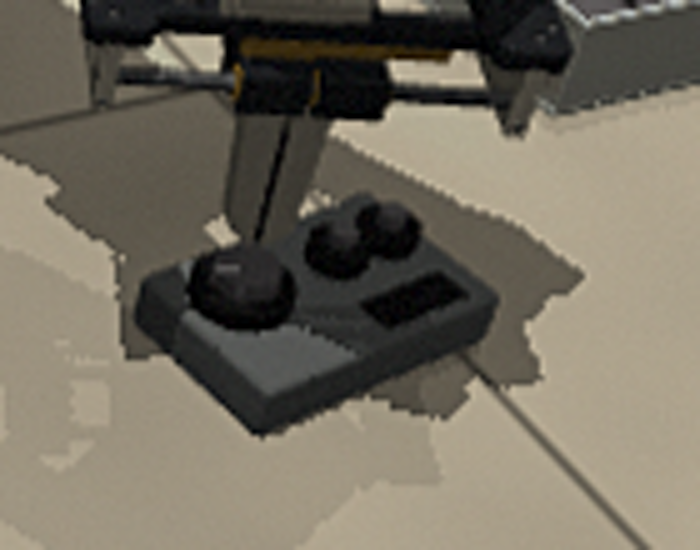

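The fingertips are at about (262,242) and the key top at about (248,266) in the crop. I'll compare that with the projected positions.

```bash
python3 - <<'E'
from h import *
s=pickle.load(open("scene.pkl","rb"))
f=lambda p:((proj(s,p)-[360,150])*5).round(0)
print("tip",f([.5696,.3181,.0686]),"at key",f([.5696,.3181,.052]),"x+5",f([.5746,.3181,.052]),"y-5",f([.5696,.3131,.052]))
for n in("scene","w4","top"):
    s=pickle.load(open(n+".pkl","rb"))
    if n=="scene":x,y,w,h=385,180,78,59
    elif n=="top": x,y,w,h=150,180,48,36
    else: x,y,w,h=250,170,80,60
    print(n,(proj(s,[.5696,.3181,.052])),x,y)
    im=cv2.resize(s["image"][y:y+h,x:x+w],(266,200),interpolation=2)
    im=cv2.convertScaleAbs(im,alpha=2)
    k=266/w;q=((proj(s,[.5696,.3181,.052])-[x,y]+.5)*k).astype(int)
    q2=((proj(s,[.5670,.3150,.052])-[x,y]+.5)*k).astype(int)
    cv2.drawMarker(im,tuple(map(int,q)),(0,255,0),0,9);cv2.drawMarker(im,tuple(map(int,q2)),(0,0,255),0,9)
    L=np.hstack([L,im]) if n!="scene" else im
cv2.imwrite("pics/k6.png",L)
E
```

```text
tip [253. 231.] at key [245. 259.] x+5 [251. 266.] y-5 [235. 262.]
scene [409.00903814 201.8674647 ] 385 180
w4 [285.23714807 200.73544182] 250 170
top [173.41963531 198.83646877] 150 180
```

View pics/k6.png

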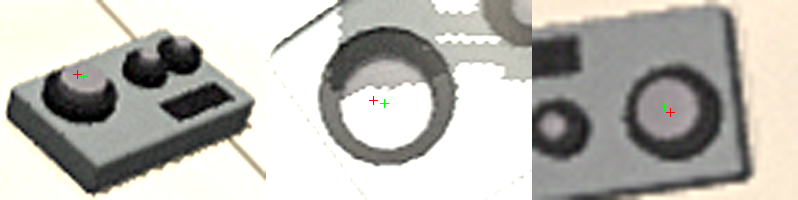

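The green marker, which is the current aim, is centred on the key in all three views. I'll press.

>>> apply_moves:
  targets:
    - [[0,0,0.03],[0,0,0],1]
    - [[0,0,0.03],[0,0,0],1]
    - [[0,0,0.03],[0,0,0],1]
    - [[0,0,0.02],[0,0,0],1]
    - [[0,0,0.02],[0,0,0],1]
    - [[0,0,0.01],[0,0,0],1]
    - [[0,0,0.01],[0,0,0],1]
    - [[0,0,0],[0,0,0],1]
    - [[0,0,0],[0,0,0],1]
    - [[0,0,0],[0,0,0],1]

```text
t: 15.88
position: [0.5694, 0.318, 0.065]
tool_rot: [[-0.905, 0.425, 0.0], [0.425, 0.905, 0.0], [0.0, 0.0, -1.0]]
contact_force: [-4.0, -1.6, 7.0]
gripper_width: 0.009
grip_force: 3.3
```

>>> apply_moves:
  targets:
    - [[0,0,0.006],[0,0,0],1]
    - [[0,0,0],[0,0,0],1]
    - [[0,0,0],[0,0,0],1]
    - [[0,0,0],[0,0,0],1]

```text
t: 16.22
position: [0.5695, 0.318, 0.0649]
tool_rot: [[-0.905, 0.425, 0.0], [0.425, 0.905, 0.0], [-0.0, 0.0, -1.0]]
contact_force: [-7.6, -4.5, 13.8]
gripper_width: 0.009
grip_force: 6.9
```

It has bottomed: the force rose to 14 N and z didn't change. Now I'll release and retreat upwards.

>>> apply_moves:
  targets:
    - [[0,0,-0.03],[0,0,0],1]
    - [[0,0,-0.06],[0,0,0],1]
    - [[0,0,-0.12],[0,0,0],1]
    - [[0,0,-0.2],[0,0,0],1]
    - [[0,0,-0.2],[0,0,0],1]
    - [[0,0,-0.2],[0,0,0],1]
    - [[0,0,-0.1],[0,0,0],1]
    - [[0,0,0],[0,0,0],1]
    - [[0,0,0],[0,0,0],1]
    - [[0,0,0],[0,0,0],1]

```text
t: 17.05
position: [0.5691, 0.3178, 0.1984]
tool_rot: [[-0.905, 0.425, -0.002], [0.425, 0.905, -0.001], [0.001, -0.002, -1.0]]
contact_force: [0.6, 0.0, -1.2]
gripper_width: 0.004
grip_force: 0.0
```

```bash
python3 - <<'E'
from h import *
o=robot.observe();print(o["position"],o["contact_force"],abs(o["qd"]).max())
s0=pickle.load(open("scene.pkl","rb"))["image"];s=imaging.snapshot("scene")["image"]
for n,(x,y,w,h) in dict(key=(400,190,20,22),dish=(305,232,40,30),bottle=(160,195,30,45)).items():
    print(n,cv2.absdiff(s,s0)[y:y+h,x:x+w].mean())
print(robot.hand_in())
E
```

```text
[0.56908739 0.31779135 0.19836587] [ 0.6494349   0.01491754 -1.15550564] 0.0070156689340107
key 22.587878787878786
dish 6.854444444444445
bottle 5.969135802469136
the job is handed in; nothing more can be done
None
```

The job is handed in: I pointed about 2 cm above the mould colony and then the open bottle's mouth for over 2 s each, then pressed the big key to its stop and let it go, in about 17 s with no sign of touching anything else; no verdict was returned.

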